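Hold a valve spring down for its retaining clip

ROBOT

A 6-joint arm with a two-finger parallel gripper is mounted at the origin on a cart in front of the work surface, level with it; the furniture and walls round the work are solid. World frame = base frame: x ahead of the robot, y to its left, z up, the work surface at z = 0. Lengths are in m, angles in degrees, forces in N, time in s.
With the tool pointing down it reaches from about 0.325 to 0.875 m from the base axis. Payload 4.4 kg.
Tool frame: the origin (TCP) lies at the centre of the arm's flange, where the gripper is bolted on; the fingertips stand 173 mm ahead of it and the grasp point (between the pads) lies 155 mm ahead of it; z points along the fingers, y is the line along which they close (so a half turn about z gives the same grasp; the last joint's range is limited). The gripper opens to 85 mm and grips with 20 to 120 N. Pads are 22 mm wide; open, the fingers measure 114 mm over their backs; the gripper's body (76 mm by 85 mm) begins 54 mm behind the grasp point. The pads swing forward as they close: fully open they stand 13 mm farther back than shut.
Start: joints at [57.324, 11.837, 88.321, -0, 79.842, -8.623], TCP at [0.234, 0.525, 0.405] pointing down, gripper open.
Joint ranges: [-156.59, 156.59], [-49.26, 127.26], [12.9, 141.05], [-63.56, 243.56], [4.71, 150.69], [-161.64, 161.64]. Speed limits (degrees/s): [159.86, 159.86, 180, 180, 180, 180].

INTERFACE

Orientations are given as [roll, pitch, yaw] about the fixed x, y, z axes, in that order (R = Rz(yaw) Ry(pitch) Rx(roll)).
In Python, from workcell import read_state, snapshot, job_done, cut_out gives the robot as it stands. The module is installed in compiled form; this text tells all that it offers.
- The arm moves only by the tool servo_tool, never from a script. Its argument "deltas" is a list of rows, each a list of 7 numbers: the turn, a rotation vector about the tool's x, y, z in rad, then the shift along the tool's x, y, z in m, then the finger opening in m, from 0 to 0.0854. A call has 1 to 5 rows; each row shifts and turns the commanded pose from where the row before left it, along the tool's axes as they then stand; what a row does not reach is not made up. A row lasts 1/8 s, in which the tool goes at most 62.5 mm and 10.7 degrees, less where a joint would pass 70% of its speed; a pose out of reach is approached as far as the arm can. A call with a gripper value outside its range is refused whole. The fingers move at their own pace and stop on an object; "grip_force" is the grip in N (left out, the last holds). Time passes only in rows, so rows that do not move let the fingers close. It gives the time, the measured TCP pose, the force, the opening and the grip force at its end, in the units of the state.
- read_state(): the state, without advancing time (a new reading comes with each control period).
- snapshot(name): name is "scene" or "top"; returns a dict with "color" (400x640x3 uint8, red, green, blue), "camera_matrix" (3x3 intrinsics, pixels), "dist" ([k1, k2, p1, p2, k3] as OpenCV has them; the pictures are not rectified), "extrinsics" (4x4, takes a point from camera to world coordinates). Camera axes: x right, y down, z forward; pixel columns grow to the right and rows downward; lengths in m; the calibration is good to about 2 mm. A picture is of the moment at which its call begins. There is no depth.
- job_done(): hands the job in; it is judged then, once.
Trained networks look in the newest picture that a camera, given by its name, has taken for a name from the list of things; names that differ only in an ending like _2 or _b are one class to them, and where a whole thing is asked for, a point or a joint stands for the part that bears it (a point fixed in the world has none). Each returns a list of dicts, best first, with "score" (0 to 1); they miss things now and then, are a little off and sometimes report something else, mostly with a low value. They report only what shows in the picture. A call takes as long as a camera call. They do not tell look-alikes from the thing itself.
- cut_out(camera, target): "pixels" (400x640 bool, what is visible of it) and "rect" ([left, top, width, height] in pixels, round what is visible of it).
The state is a dict: "time_s": time; "joint_positions": joint angles; "dq": joint speeds; "tau": joint torques, N m; "eef_pos": TCP position; "eef_rot": TCP orientation; "force": force on the tool from outside, world axes, zero at the start; "wrist_torque": the same for the moment, N m; "width": finger opening in m; "grip_force": force on a finger pad.
Only numpy, scipy, OpenCV 4.12 (cv2) and the standard library are available. Lean on these libraries where they do the work, as an engineer would, in place of code of your own. Each camera call takes 0.05 s, during which the arm holds its last target. There are 200 camera calls.

TASK

I want to fit the retaining clip on this valve's stem and need the spring held down: lift the fork-ended push tool up and off its pegs on the rack (leave the other tools hanging and the things on the desk where they are), and set its fork upright over the stem with the open gap of the fork in line with the clip lying on the plate, so that I can slide the clip straight in. Press the spring cup down about 14 mm with the tool, which bares the groove without squeezing the spring solid, and finish like that: keep hold of the tool and keep the spring pressed, do not let go.

Things in the scene. Friction and masses are not known exactly. Their poses are not given: they have to be found in the camera images.
- fork_tool: fork-ended push tool, 0.2 kg, 125 mm tall, hanging upright: black cross handle (80 mm along the tool's y, 18 along x, 20 tall, flat sides) on a round 24 mm steel shaft whose lowest 40 mm are a fork of two flat legs; the only hanging tool with a forked end. Origin: midway between the lower ends of the legs; z up the shaft. The handle, its underside 105 mm above the feet, lies on two pegs
- fork_foot (a point): the fork tool's origin, midway between the lower ends of its two legs. Each leg is 12 mm wide along the tool's x and 4 mm thick; the open gap between them is 16 mm wide along y and runs right through along x; the legs span 24 mm over their outsides
- fork_grip (a point): the centre of the fork tool's cross handle, 115 mm above the feet: the place to grip it from above, across the handle's 18 mm width, between the two pegs. Below the handle the shaft is a slim neck (15 mm diameter, 22 mm long), then 24 mm thick
- solid_drift: another hanging tool, to be left: the same black cross handle (80 mm along the tool's y, 18 along x, 20 tall, flat sides) on a plain solid 24 mm shaft with a flat end, 112 mm tall. Origin: centre of its lower end
- thin_driver: another hanging tool, to be left: the same black cross handle (80 mm along the tool's y, 18 along x, 20 tall, flat sides) on a thin 9 mm hexagonal rod, 130 mm tall. Origin: centre of its lower end
- rack: fixed tool rack: wooden base 135 x 310 x 16 mm, three places along its y (-100, 0, +100 mm; which tool hangs where varies), each a pair of 6 mm wire pegs along x, 52 mm apart, tops 150 mm above the desk; uprights 46 mm behind the handle (+x), tips 30 mm before it (-x), turned up 13 mm: lift a tool over 15 mm to clear them. Origin: underside, below the middle place
- valve: fixed valve on a steel plate (140 x 120 x 12 mm): round aluminium body, two brass ports along its y; from its top stands a steel stem with a coil spring round it and a dished steel spring cup on the spring. The small retaining clip lies in a black pocket on the plate, 50 mm from the stem on the valve's -x side. Origin: underside of the plate below the stem; x points from clip to stem
- stem_tip (a point): the tapered tip of the 10 mm stem, on its axis, 110 mm above the desk, 12 mm above the floor of the free cup. The groove for the clip is cut round the stem 6 to 8 mm below the free cup's floor
- cup_floor (a point): centre of the inner floor of the spring cup, on the stem's axis, where the fork's feet bear; 98 mm above the desk when free, lower by the joint's value when pressed. The floor is 32 mm in diameter inside a rim 3 mm high; the cup is 38 mm over all
- spring_cup (a joint): how far the spring cup is pressed down, m: 0 free, 0.020 at the stop (spring solid). The spring pushes back with 4 N at the start and 0.5 N more per mm (11 N at 14 mm)
- tape_measure: yellow tape measure 34 x 70 x 64 mm, loose bystander; origin underside centre
- screwdriver_2: yellow-handled screwdriver 24 x 168 x 24 mm, loose bystander; origin underside centre
- spare_tape_roll_3: flat roll of packing tape 101 mm diameter, 27 mm tall, loose bystander; origin underside centre
- parts_tin_1: white round parts tin 68 mm diameter, 30 mm tall, loose bystander; origin underside centre
- spare_marker_1: marker pen 18 x 130 x 20 mm, loose bystander; origin underside centre
Mind the look-alikes: they are no part of the job. Leave any red look-alike of the fork_tool alone.

How it is judged (in metres and radians):
On the way, in this order (a step that is already met when the one before it is completed fails the run):
1. the fork tool is lifted up off its pegs in the gripper (height (world z) of fork_tool above 0.062 m and contact force between the fingers and fork_tool above 1 N and contact force between fork_tool and rack below 0.1 N), for 0.2 s.
2. the fork stands over the stem, upright (horizontal distance between fork_foot and stem_tip below 0.007 m and angle between fork_tool's own z axis and vertical below 0.15 rad and z of fork_foot in the frame of stem_tip below -0.003 m), for 0.1 s.
At the end, for the whole second after the job is handed in: Gripper still holding the fork tool, upright within 0.15 rad, feet within 7 mm of the stem axis and on the cup floor, gap within 0.3 rad of the line from clip to stem; the tool alone presses the cup (over 4 N) and keeps it still, 11 to 17 mm down (horizontal distance between fork_foot and stem_tip below 0.007 m and angle between fork_tool's own z axis and vertical below 0.15 rad and value of joint spring_cup between 0.011 and 0.017 m and velocity of joint spring_cup below 0.005 m/s and contact force between fork_tool and spring_cup above 4 N and contact force between the fingers and fork_tool above 2 N and contact force between the arm and spring_cup below 0.5 N and z of fork_foot in the frame of cup_floor below 0.0025 m and angle between the x axis of fork_tool and the x axis of valve, either way round below 0.3 rad); the arm keeps its last pose, push and grip.
It fails at once if a loose thing on the desk is pushed more than 40 mm (distance of any of tape_measure, screwdriver_2, spare_tape_roll_3, parts_tin_1, spare_marker_1 from where it was at the start of the episode above 0.04 m).
It fails at once if another tool is knocked from its pegs or shifted more than 25 mm (distance of any of solid_drift, thin_driver from where it was at the start of the episode above 0.025 m).
It also fails if it takes over 40 s, if anything falls off the work surface, if the arm or the gripper's body presses on something with over 40 N, if the wrist force passes 120 N, or if a joint passes its speed limit or range.

## Working session

There is one attempt and no reset: what is moved stays moved. The work goes in short steps, Python scripts to look and compute and a tool call to move; the robot and the scene stay as the last step left them, time stands still between calls to the robot, and variables do not carry over. Pictures are saved under pics/ and viewed, at most 13 in all, crops included, and the job is handed in when it is done.

Besides the shell and the picture viewer there is one more tool, called as name([rows], argument=value, ...), one row to a line, values as JSON. servo_tool: Moves the arm, as the interface text tells. Its arguments: {"type":"object","properties":{"deltas":{"type":"array"},"grip_force":{"type":"number"}},"required":["deltas"]}

```bash
mkdir -p pics; cat > h.py <<'E'
import numpy as np,cv2
from workcell import *
def grab(cam,name=None):
    s=snapshot(cam)
    if name: cv2.imwrite('pics/%s.png'%name,s['color'][:,:,::-1])
    return s
def proj(s,P):
    E=np.linalg.inv(s['extrinsics']);
    return cv2.projectPoints(np.array(P,float).reshape(-1,3),cv2.Rodrigues(E[:3,:3])[0],E[:3,3],np.array(s['camera_matrix']),np.array(s['dist']))[0][:,0]
def atz(s,px,z):
    u=cv2.undistortPoints(np.array(px,float).reshape(-1,1,2),np.array(s['camera_matrix']),np.array(s['dist']))[:,0]
    d=np.c_[u,np.ones(len(u))]@s['extrinsics'][:3,:3].T; c=s['extrinsics'][:3,3]
    return c+d*((z-c[2])/d[:,2])[:,None]
E
python3 - <<'E'
from h import *
for c in('scene','top'):
    s=grab(c,c+'0'); print(c,s['extrinsics'].round(3).tolist(),s['camera_matrix'][0][0])
    for t in('fork_tool','solid_drift','thin_driver','rack','valve','spring_cup','tape_measure'):
        for r in cut_out(c,t)[:3]:
            ys,xs=np.nonzero(r['pixels']); print(t,round(r['score'],2),r['rect'],xs.mean().round(1),ys.mean().round(1))
st=read_state();print(st['time_s'],st['eef_pos'],st['eef_rot'])
E
```

```text
scene [[-0.829, -0.308, 0.467, -0.181], [-0.559, 0.483, -0.674, 1.014], [-0.017, -0.82, -0.572, 1.009], [0.0, 0.0, 0.0, 1.0]] 507.97837587669545
rack 0.88 [220.6, 230.7, 108.6, 82.7] 259.1 279.7
rack 0.21 [308.2, 292.1, 38.5, 30.1] 333.6 301.7
tape_measure 0.7 [350.8, 235.2, 20.2, 28.4] 363.1 249.1
top [[0.015, -0.987, 0.159, 0.309], [-1.0, -0.012, 0.017, -0.033], [-0.015, -0.16, -0.987, 1.461], [0.0, 0.0, 0.0, 1.0]] 495.01728541479923
fork_tool 0.7 [362.0, 179.1, 53.7, 59.3] 391.1 208.7
fork_tool 0.67 [322.1, 197.2, 15.1, 28.0] 330.4 212.2
fork_tool 0.62 [182.0, 160.2, 113.1, 65.3] 240.3 191.4
solid_drift 0.49 [252.2, 185.8, 28.2, 14.1] 267.2 191.7
thin_driver 0.67 [215.5, 177.1, 36.9, 10.1] 232.4 182.8
rack 0.82 [186.4, 159.5, 108.5, 62.6] 240.3 191.2
valve 0.79 [365.2, 184.1, 53.4, 55.4] 391.0 208.7
tape_measure 0.51 [298.4, 238.4, 15.9, 22.5] 306.0 249.0
0.8 [0.23435236 0.52507634 0.40468845] [ 1.79999879e+02 -4.23519522e-04  1.55950371e+02]
```

View pics/scene0.png

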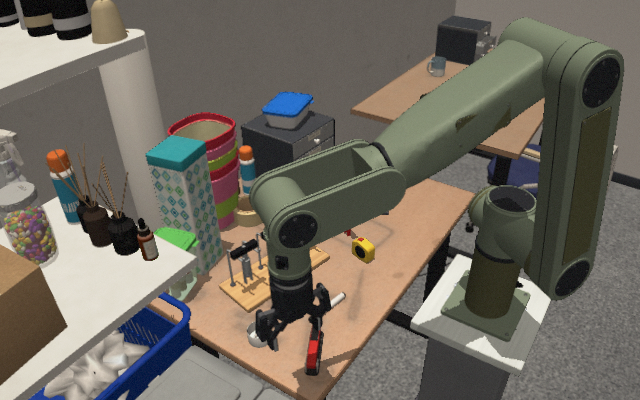

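View pics/top0.png

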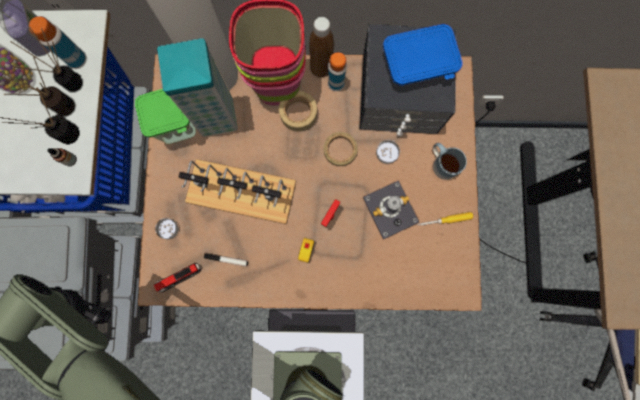

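The scene view shows the arm blocking the rack, which is visible around (275,275). The top view shows the rack at (240,190) with handles near (194,178), (232,183) and (267,192), the valve at (391,208) and a red look-alike at (330,212). I'll zoom in on the top picture.

```bash
python3 - <<'E'
from h import *
s=grab('top')
c=s['color'][:,:,::-1]
a=cv2.resize(c[150:230,175:305],None,fx=6,fy=6,interpolation=3)[:,:780]
b=cv2.resize(c[170:245,350:430],None,fx=6,fy=6,interpolation=3)
cv2.imwrite('pics/rk.png',cv2.resize(a,(780,480)));cv2.imwrite('pics/vl.png',b)
print(atz(s,[[194,178],[232,183],[267,192]],.17).round(3))
print(atz(s,[[391,208],[369,191]],[.11,.012]).round(3))
E
```

```text
[[0.562 0.306 0.17 ]
 [0.55  0.203 0.17 ]
 [0.527 0.109 0.17 ]]
[[ 0.496 -0.227  0.11 ]
 [ 0.56  -0.176  0.012]]
```

View pics/rk.png

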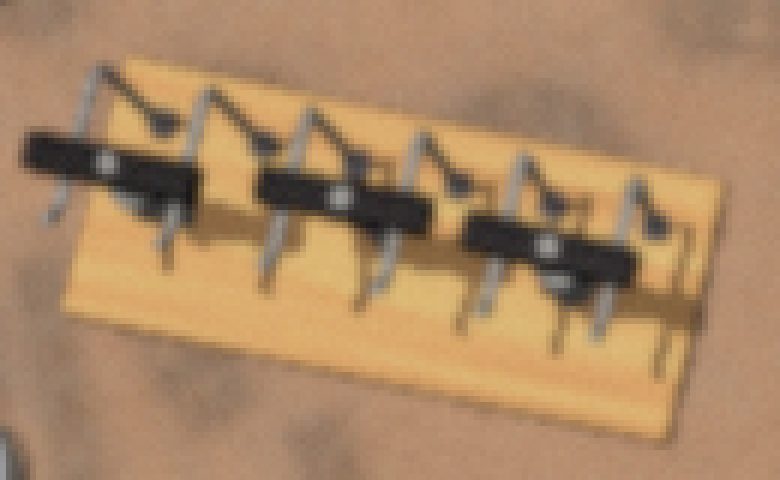

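View pics/vl.png

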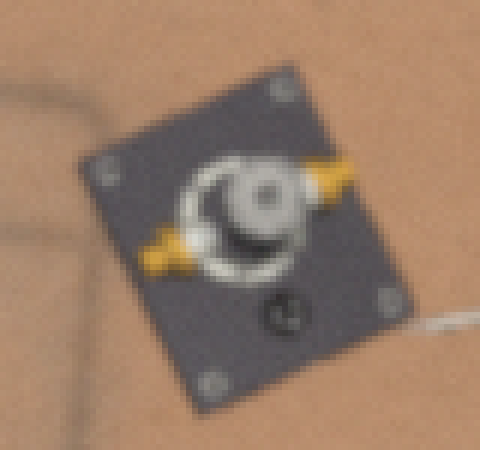

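The left and right tools have thick shafts, with boss dots at about (193,177) and (266,191). The middle one looks thin. On the valve, the stem is near (394,202) and the clip near (398,222). I'll move the arm clear so the scene camera can see the fork.

servo_tool([
  [0, 0, 0, -0.038, -0.04, 0, 0.06],
  [0, 0, 0, -0.038, -0.04, 0, 0.06],
  [0, 0, 0, -0.038, -0.04, 0, 0.06],
  [0, 0, 0, -0.038, -0.04, 0, 0.06],
  [0, 0, 0, -0.038, -0.04, 0, 0.06],
])

```text
time_s: 1.48
eef_pos: [0.3266, 0.2634, 0.405]
eef_rot: [180.0, 0.1, 156.0]
force: [0.4, -0.0, -0.7]
width: 0.06
grip_force: 0.0
```

servo_tool([
  [0, 0, 0, -0.038, -0.04, 0, 0.06],
  [0, 0, 0, -0.038, -0.04, 0, 0.06],
  [0, 0, 0, -0.038, -0.04, 0, 0.06],
  [0, 0, 0, -0.038, -0.04, 0, 0.06],
  [0, 0, 0, -0.038, -0.04, 0, 0.06],
])

```text
time_s: 2.1
eef_pos: [0.4186, 0.0031, 0.4051]
eef_rot: [180.0, 0.1, 155.9]
force: [0.1, -0.1, 0.3]
width: 0.0599
grip_force: 0.0
```

```bash
python3 - <<'E'
from h import *
s=grab('scene'); c=s['color'][:,:,::-1]
cv2.imwrite('pics/rs.png',cv2.resize(c[215:325,200:350],(780,572),interpolation=3))
for t in('fork_tool','solid_drift','thin_driver','spring_cup','valve'):
    for r in cut_out('scene',t)[:3]: print(t,round(r['score'],2),r['rect'])
for P in([.562,.306],[.55,.203],[.527,.109]): print(proj(s,[P+[.17],P+[.05]]).round(1).tolist())
t=grab('top')
print(atz(t,[[192.7,177.2],[231.8,183],[266.3,191]],.165+.005).round(4))
print(atz(t,[[394.3,202.5]],.11),atz(t,[[397.7,222.2]],.014))
st=read_state();print(st['time_s'],st['eef_pos'],st['eef_rot'],st['joint_positions'])
E
```

```text
fork_tool 0.84 [231.7, 241.6, 26.4, 41.6]
fork_tool 0.7 [339.1, 195.9, 17.4, 41.5]
solid_drift 0.75 [284.2, 206.7, 27.1, 37.4]
thin_driver 0.79 [260.2, 218.9, 26.3, 41.9]
thin_driver 0.61 [314.3, 179.3, 21.3, 16.8]
thin_driver 0.22 [287.8, 205.1, 21.4, 38.0]
valve 0.88 [347.5, 177.7, 39.9, 36.4]
valve 0.69 [262.1, 221.1, 21.4, 40.9]
[[244.9, 245.9], [249.8, 279.7]]
[[273.4, 226.9], [276.6, 260.2]]
[[300.8, 212.3], [302.6, 245.2]]
[[0.5646 0.3095 0.17  ]
 [0.55   0.2037 0.17  ]
 [0.5295 0.111  0.17  ]]
[[ 0.51187176 -0.23634629  0.11      ]] [[ 0.46798504 -0.26011388  0.014     ]]
2.45 [0.41796088 0.00593392 0.40455851] [ 1.79985639e+02 -2.86058017e-02  1.56041364e+02] [-1.10945551e+01 -8.09423694e+00  1.08889367e+02  2.07342566e-02
  7.92295608e+01 -7.71397944e+01]
```

View pics/rs.png

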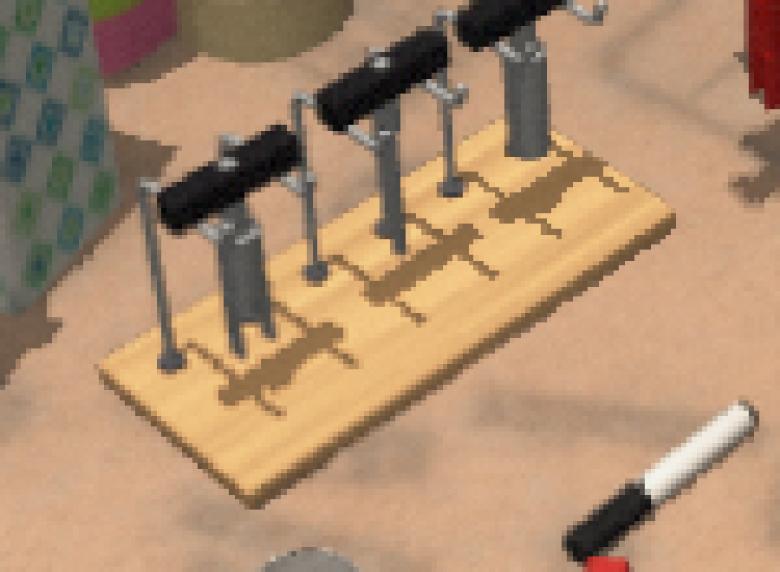

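The fork tool is the left one: its two legs show at crop (255,340), with the boss at crop (228,162), i.e. scene pixel (243.8,246.2). Next I'll triangulate it and look at the valve in the scene view.

```bash
cat >> h.py <<'E'
def tri(a,pa,b,pb):
    from scipy.optimize import least_squares
    return least_squares(lambda P:np.r_[proj(a,P)[0]-pa,proj(b,P)[0]-pb],[.5,.0,.15])
E
python3 - <<'E'
from h import *
s=grab('scene'); t=grab('top')
for a,b in(((243.8,246.2),(192.7,177.2)),((273.1,226.9),(231.8,183))):
    r=tri(s,a,t,b); print(r.x.round(4),r.fun.round(1))
c=s['color'][:,:,::-1]; d=t['color'][:,:,::-1]
A=cv2.resize(c[165:220,335:395],(600,550),interpolation=3)
for p in proj(s,[[.5119,-.2363,.11],[.468,-.2601,.014]]): cv2.circle(A,tuple(int(v) for v in ((p-[335,165])*10+5)),4,(0,0,255),1)
cv2.imwrite('pics/vs.png',A)
cr=np.array([[290,65],[80,160],[200,415],[412,310]])/6+[350,170]-.4
w=atz(t,cr,.012)[:,:2];print(w.round(3).tolist(),w.mean(0))
for i in range(4): e=w[(i+1)%4]-w[i];print(np.linalg.norm(e).round(3),np.degrees(np.arctan2(e[1],e[0])).round(1))
E
```

```text
[0.5639 0.309  0.1704] [-0.3 -0.1  0.1  0.2]
[0.5501 0.2037 0.1703] [ 0.1  0.  -0.  -0.1]
[[0.593, -0.263], [0.544, -0.158], [0.419, -0.217], [0.472, -0.321]] [ 0.50698437 -0.23970407]
0.115 115.2
0.138 -155.0
0.117 -63.2
0.135 25.6
```

View pics/vs.png

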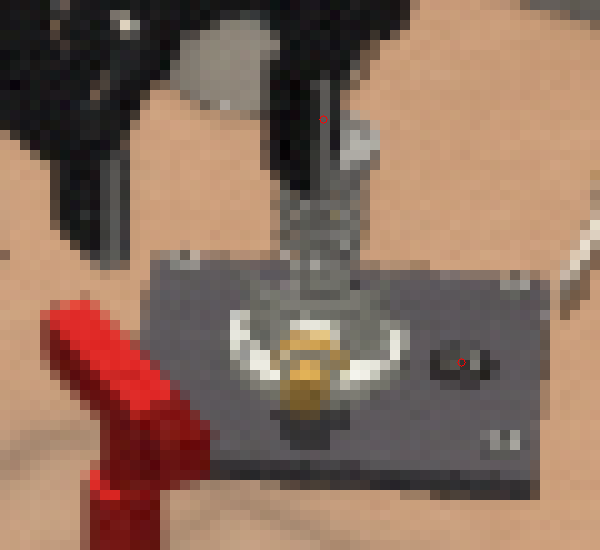

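In the scene crop the projected clip dot lands on the clip pocket at (460,363). The stem tip is partly hidden by a finger but fits the estimate. That gives the valve yaw as about 26° and the stem at about (0.512, −0.237). Now I'll go above the fork handle and turn the gripper to yaw 80°.

servo_tool([
  [0, 0, 0, -0.002, 0.056, 0, 0.06],
  [0, 0, 0, -0.002, 0.056, 0, 0.06],
  [0, 0, 0, -0.002, 0.056, 0, 0.06],
  [0, 0, 0, -0.002, 0.056, 0, 0.06],
  [0, 0, 0, -0.002, 0.056, 0, 0.06],
])

```text
time_s: 3.18
eef_pos: [0.5414, 0.2597, 0.4047]
eef_rot: [-180.0, 0.0, 156.1]
force: [0.8, -0.5, -0.0]
width: 0.0595
grip_force: 0.0
```

servo_tool([
  [0, 0, 0, 0, 0.056, 0, 0.06],
  [0, 0, 0.166, 0, 0, 0, 0.06],
  [0, 0, 0.166, 0, 0, 0, 0.06],
  [0, 0, 0.166, 0, 0, 0, 0.06],
  [0, 0, 0.166, 0, 0, 0, 0.06],
])

```text
time_s: 3.8
eef_pos: [0.5634, 0.3092, 0.4044]
eef_rot: [-180.0, -0.0, 117.7]
force: [0.9, -0.4, 0.2]
width: 0.0598
grip_force: 0.0
```

servo_tool([
  [0, 0, 0.166, 0, 0, 0, 0.06],
  [0, 0, 0.166, 0, 0, 0.0, 0.06],
  [0, 0, 0.166, 0, 0, 0.01, 0.06],
  [0, 0, 0.166, 0, 0, 0.01, 0.06],
  [0, 0, 0, 0, 0, 0.01, 0.06],
])

```text
time_s: 4.42
eef_pos: [0.5636, 0.3089, 0.3742]
eef_rot: [-180.0, 0.0, 80.1]
force: [-0.4, -0.0, -0.4]
width: 0.0599
grip_force: 0.0
```

```bash
python3 - <<'E'
from h import *
st=read_state();print(st['time_s'],st['eef_pos'],st['eef_rot'],st['joint_positions'])
s=grab('scene','s2'); t=grab('top')
A=cv2.resize(s['color'][165:255,215:405,::-1],(798,378),interpolation=3); cv2.imwrite('pics/c2.png',A)
print(cut_out('scene','spring_cup')[:1] and cut_out('scene','spring_cup')[0]['rect'])
E
```

```text
4.425 [0.56359202 0.30888839 0.37421468] [-1.79987083e+02  2.17653423e-03  8.00885618e+01] [2.10168204e+01 2.13007795e+01 7.99545125e+01 4.86510513e-03
 7.87569070e+01 3.09273097e+01]
[361.1, 179.2, 14.9, 5.0]
```

View pics/c2.png

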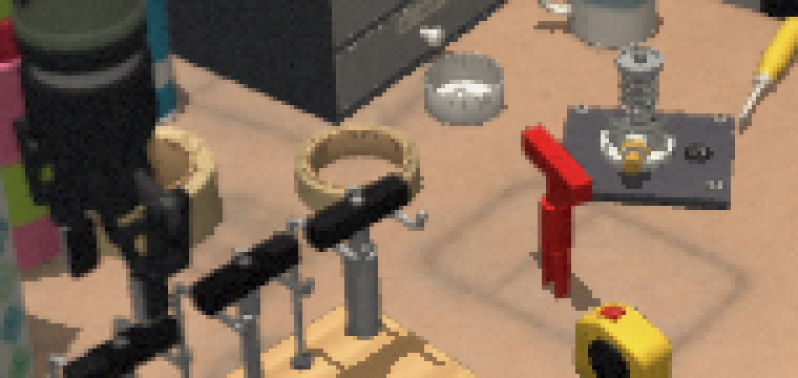

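The gripper is over the fork handle, with the handle at crop (120,345). The stem tip is at crop (640,52), i.e. scene pixel (367,177). The red look-alike stands upright between rack and valve, so I'll carry the tool high. Now I descend and grip.

servo_tool([
  [0, 0, 0, 0, 0, 0.02, 0.06],
  [0, 0, 0, 0, 0, 0.02, 0.06],
  [0, 0, 0, 0, 0, 0.019, 0.06],
  [0, 0, 0, 0, 0, 0, 0.01],
  [0, 0, 0, 0, 0, 0, 0.01],
], grip_force=80)

```text
time_s: 5.25
eef_pos: [0.5646, 0.3077, 0.3156]
eef_rot: [180.0, -0.0, 79.9]
force: [-0.6, 0.8, 0.6]
width: 0.0244
grip_force: 0.0
```

servo_tool([
  [0, 0, 0, 0, 0, 0, 0.01],
  [0, 0, 0, 0, 0, 0, 0.01],
  [0, 0, 0, 0, 0, 0, 0.01],
])

```text
time_s: 5.62
eef_pos: [0.5647, 0.3078, 0.3165]
eef_rot: [179.9, -0.0, 79.9]
force: [0.8, -0.3, 0.2]
width: 0.0168
grip_force: 78.8
```

```bash
python3 - <<'E'
from h import *
st=read_state();print(st['time_s'],st['eef_pos'],st['eef_rot'],st['width'],st['grip_force'],st['force'])
s=grab('scene'); t=grab('top')
r=tri(s,(367.1,177),t,(393.9,202.1)); print(r.x.round(4),r.fun.round(1))
E
```

```text
5.625 [0.56471099 0.30778498 0.31647524] [ 1.79914600e+02 -4.75757022e-02  7.98611299e+01] 0.01678601983163755 78.77533793449402 [ 0.82389922 -0.33859579  0.17492735]
[ 0.5124 -0.236   0.1079] [-0.4 -0.1  0.2  0.3]
```

servo_tool([
  [0, 0, 0, 0, 0, -0.015, 0.01],
  [0, 0, 0, 0, 0, -0.03, 0.01],
  [0, 0, 0, 0, 0, -0.03, 0.01],
  [0, 0, 0, 0, 0, -0.04, 0.01],
  [0, 0, 0, 0, 0, -0.04, 0.01],
])

```text
time_s: 6.35
eef_pos: [0.564, 0.3075, 0.4721]
eef_rot: [-179.9, 0.0, 79.9]
force: [0.8, 0.4, -1.6]
width: 0.0163
grip_force: 78.6
```

```bash
python3 - <<'E'
from h import *
s=grab('scene')
A=cv2.resize(s['color'][180:290,180:330,::-1],(780,572),interpolation=3); cv2.imwrite('pics/c3.png',A)
st=read_state();print(st['time_s'],st['eef_pos'],st['eef_rot'],st['width'],st['grip_force'],st['force'])
E
```

```text
6.4 [0.56481162 0.30792501 0.47983694] [179.45502319  -0.33017992  79.86759314] 0.016306579537680665 78.83936762809753 [0.99966749 0.43670944 3.19745737]
```

View pics/c3.png

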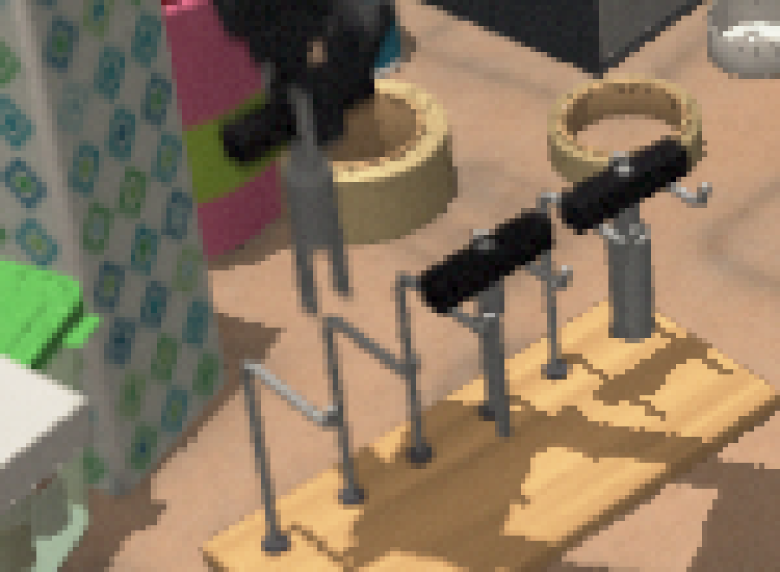

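The fork is held vertical and clear of the pegs, with its feet at crop (325,300); the other two tools still hang in place. Next I carry it over to the valve.

servo_tool([
  [0, 0, 0, -0.035, 0.004, 0, 0.01],
  [0, 0, 0, -0.05, 0.004, 0, 0.01],
  [0, 0, 0, -0.05, 0.004, 0, 0.01],
  [0, 0, 0, -0.05, 0.004, 0, 0.01],
  [0, 0, 0, -0.05, 0.004, 0, 0.01],
])

```text
time_s: 7.02
eef_pos: [0.542, 0.0713, 0.4709]
eef_rot: [180.0, 0.0, 79.9]
force: [0.7, -0.6, -3.2]
width: 0.0167
grip_force: 78.6
```

servo_tool([
  [0, 0, 0, -0.05, 0.004, 0, 0.01],
  [0, 0, 0, -0.05, 0.004, 0, 0.01],
  [0, 0, 0, -0.05, 0.004, 0, 0.01],
  [0, 0, 0, -0.05, 0.004, 0, 0.01],
  [0, 0, 0, -0.05, 0.004, 0, 0.01],
])

```text
time_s: 7.65
eef_pos: [0.5177, -0.1782, 0.471]
eef_rot: [180.0, -0.0, 79.9]
force: [0.2, 1.0, -2.4]
width: 0.0167
grip_force: 78.6
```

servo_tool([
  [0, 0, 0, -0.04, 0.003, 0, 0.01],
  [0, 0, -0.157, -0.02, 0, 0, 0.01],
  [0, 0, -0.157, 0, 0, 0, 0.01],
  [0, 0, -0.157, 0, 0, 0, 0.01],
  [0, 0, -0.157, 0, 0, 0, 0.01],
])

```text
time_s: 8.28
eef_pos: [0.5105, -0.2363, 0.4708]
eef_rot: [-180.0, -0.0, 116.1]
force: [-0.4, -0.1, -1.5]
width: 0.0169
grip_force: 78.8
```

servo_tool([
  [0, 0, 0, 0, 0, 0, 0.01],
  [0, 0, 0, 0, 0, 0, 0.01],
])

```text
time_s: 8.52
eef_pos: [0.5107, -0.2363, 0.4708]
eef_rot: [-180.0, -0.0, 115.7]
force: [0.7, 0.2, -1.9]
width: 0.0169
grip_force: 78.7
```

```bash
python3 - <<'E'
from h import *
st=read_state();print(st['time_s'],st['eef_pos'],st['eef_rot'],st['width'],st['grip_force'])
a=np.radians(st['eef_rot'][2]); d=np.array([.512,-.2365])-st['eef_pos'][:2]
print('tool dx,dy',d@[np.cos(a),np.sin(a)],d@[np.sin(a),-np.cos(a)])
s=grab('scene')
A=cv2.resize(s['color'][120:220,310:430,::-1],(720,600),interpolation=3); cv2.imwrite('pics/c4.png',A)
p=st['eef_pos'].copy(); p[2]-=.2715; q=p.copy(); q[2]+=.04
print(((proj(s,[p,q,[.512,-.2365,.11]])-[310,120])*6).round())
E
```

```text
8.525 [ 0.51065905 -0.23626071  0.47076032] [-1.79994085e+02 -5.07314944e-03  1.15719126e+02] 0.016853198214735125 78.71183395385742
tool dx,dy -0.0007975020836543728 0.0011042678175434144
[[348. 198.]
 [350. 132.]
 [341. 338.]]
```

View pics/c4.png

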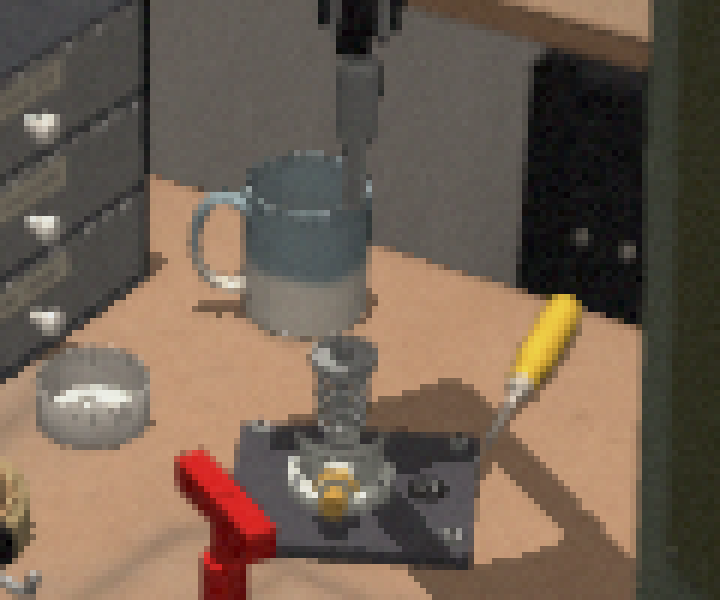

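The fork hangs above the cup, with its shaft at crop x≈357 and the cup centre at x≈343, so it sits about 2 mm to the right. The clip lies at crop (430,487). I'll lower it to just above the tip with a small correction and compare again.

servo_tool([
  [0, 0, 0, -0.0005, 0.002, 0.02, 0.01],
  [0, 0, 0, 0, 0, 0.03, 0.01],
  [0, 0, 0, 0, 0, 0.025, 0.01],
  [0, 0, 0, 0, 0, 0.006, 0.01],
  [0, 0, 0, 0, 0, 0, 0.01],
])

```text
time_s: 9.2
eef_pos: [0.5129, -0.236, 0.3899]
eef_rot: [-180.0, -0.0, 115.8]
force: [-0.3, -0.1, -2.0]
width: 0.0168
grip_force: 78.5
```

```bash
python3 - <<'E'
from h import *
st=read_state();print(st['time_s'],st['eef_pos'],st['eef_rot'],st['force'])
s=grab('scene');t=grab('top')
A=cv2.resize(s['color'][150:200,345:395,::-1],(600,600),interpolation=3); cv2.imwrite('pics/c5.png',A)
p=st['eef_pos'].copy(); p[2]-=.2715; q=p.copy(); q[2]+=.04
print(((proj(s,[p,q,[.512,-.2365,.11]])-[345,150]+.5)*12).round())
E
```

```text
9.2 [ 0.5129156  -0.23598282  0.38988416] [-1.79995710e+02 -2.16425459e-03  1.15817085e+02] [-0.26605182 -0.06375605 -2.010855  ]
[[265. 297.]
 [269. 172.]
 [268. 323.]]
```

View pics/c5.png

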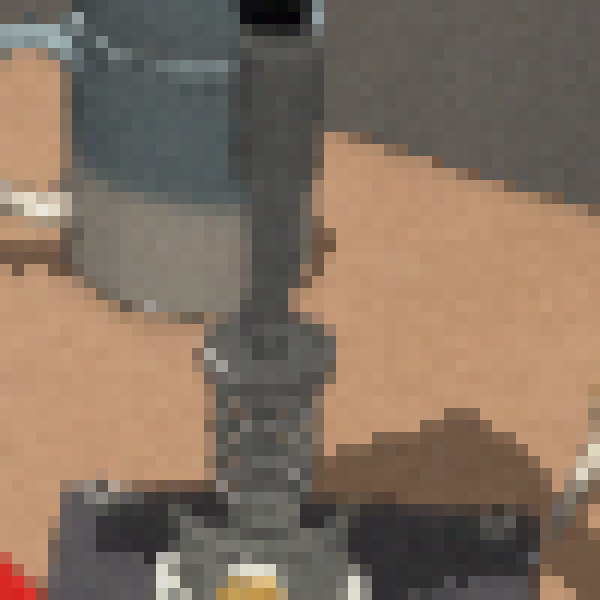

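The legs are centred at crop x≈272 and the cup at 266, so they are within about 1 mm, and the feet are just above the tip. I'll lower gently and watch the force.

servo_tool([
  [0, 0, 0, 0, 0.001, 0.004, 0.01],
  [0, 0, 0, 0, 0, 0.004, 0.01],
  [0, 0, 0, 0, 0, 0.004, 0.01],
  [0, 0, 0, 0, 0, 0.004, 0.01],
])

```text
time_s: 9.8
eef_pos: [0.5137, -0.2355, 0.3733]
eef_rot: [-180.0, -0.0, 115.8]
force: [0.0, -0.5, -1.6]
width: 0.0166
grip_force: 78.5
```

servo_tool([
  [0, 0, 0, 0, 0, 0.003, 0.01],
  [0, 0, 0, 0, 0, 0.002, 0.01],
  [0, 0, 0, 0, 0, 0.002, 0.01],
  [0, 0, 0, 0, 0, 0, 0.01],
])

```text
time_s: 10.3
eef_pos: [0.5138, -0.2356, 0.3672]
eef_rot: [180.0, 0.0, 115.8]
force: [-1.9, 1.3, 2.0]
width: 0.0168
grip_force: 79.3
```

servo_tool([
  [0, 0, 0, 0, 0, 0.002, 0.01],
  [0, 0, 0, 0, 0, 0.002, 0.01],
  [0, 0, 0, 0, 0, 0.002, 0.01],
  [0, 0, 0, 0, 0, 0, 0.01],
])

```text
time_s: 10.8
eef_pos: [0.5138, -0.2356, 0.361]
eef_rot: [180.0, 0.0, 115.8]
force: [-2.0, 1.0, 5.1]
width: 0.0163
grip_force: 79.7
```

```bash
python3 - <<'E'
from h import *
F=[]
for _ in range(6): grab('top'); F.append(read_state()['force'])
st=read_state();print(st['time_s'],st['eef_pos'],np.mean(F,0),np.std(F,0),st['wrist_torque'])
E
```

```text
11.1 [ 0.51381415 -0.23565094  0.36111963] [-1.60843071  0.24814665  5.34419468] [0.45173768 0.46440938 0.69477431] [0.11880877 0.45887661 0.00889336]
```

servo_tool([
  [0, 0, 0, 0, -0.0015, 0.001, 0.01],
  [0, 0, 0, 0, 0, 0.002, 0.01],
  [0, 0, 0, 0, 0, 0.002, 0.01],
  [0, 0, 0, 0, 0, 0.0015, 0.01],
  [0, 0, 0, 0, 0, 0, 0.01],
])

```text
time_s: 11.72
eef_pos: [0.513, -0.2361, 0.3555]
eef_rot: [179.9, 0.1, 115.8]
force: [-0.8, 1.9, 7.8]
width: 0.0167
grip_force: 80.1
```

```bash
python3 - <<'E'
from h import *
F=[]
for _ in range(12): s=grab('scene'); F.append(read_state()['force'])
st=read_state();print(st['time_s'],st['eef_pos'],st['eef_rot'],np.mean(F,0),np.std(F,0),st['wrist_torque'],st['grip_force'],st['width'])
A=cv2.resize(s['color'][150:200,345:395,::-1],(600,600),interpolation=3); cv2.imwrite('pics/c6.png',A)
print(((proj(s,[[.512,-.2365,.11],[.512,-.2365,.098],[.512,-.2365,.084]])-[345,150]+.5)*12).round())
E
```

```text
12.325 [ 0.51301934 -0.23609069  0.35563877] [1.79851263e+02 8.95883908e-02 1.15841288e+02] [-0.84040865  1.87023437  8.01763133] [0.53026071 0.35584562 0.44101806] [0.46291056 0.26623475 0.00993274] 80.11830925941467 0.016668156264172822
[[268. 323.]
 [267. 359.]
 [265. 402.]]
```

View pics/c6.png

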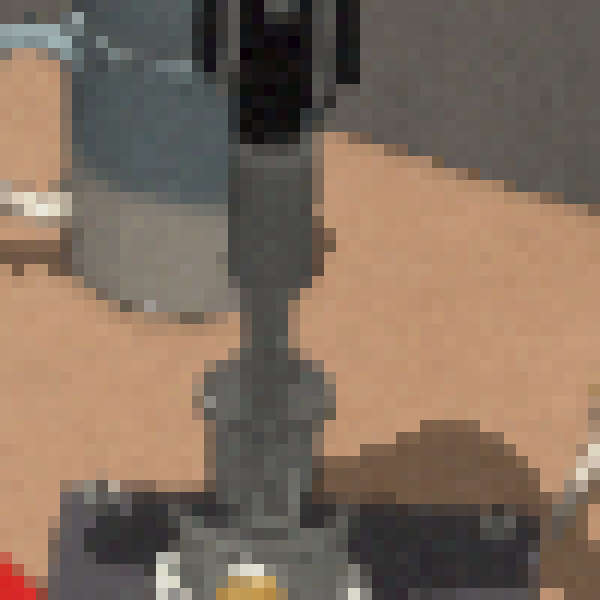

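The legs are now down in the cup, centred at crop x≈265, and the rim has moved from y≈345 to 385, about 12–13 mm. The force gives about 12 mm, so I'll press 1 mm more and ease the sideways load.

servo_tool([
  [0, 0, 0, 0.001, 0, 0.0005, 0.01],
  [0, 0, 0, 0, 0, 0.0006, 0.01],
  [0, 0, 0, 0, 0, 0, 0.01],
  [0, 0, 0, 0, 0, 0, 0.01],
])

```text
time_s: 12.82
eef_pos: [0.5127, -0.2355, 0.3549]
eef_rot: [179.8, 0.2, 115.8]
force: [-1.0, -0.2, 8.2]
width: 0.0163
grip_force: 80.2
```

```bash
python3 - <<'E'
from h import *
F=[]
for _ in range(12): s=grab('scene'); F.append(read_state()['force'])
st=read_state();f=np.mean(F,0);print(st['time_s'],st['eef_pos'],st['eef_rot'],f,st['grip_force'])
d=(f[2]+1.96-4)/.5;print('depth',d)
if 12<d<15.5 and abs(f[:2]).max()<4: print(job_done())
E
```

```text
13.425 [ 0.51274439 -0.23551882  0.35487566] [1.79838181e+02 1.71938189e-01 1.15836879e+02] [-0.6498369   0.98430465  8.36756457] 80.16406416893005
depth 12.655129136187497
the job is handed in; nothing more can be done
None
```

I handed the job in with the fork tool gripped upright over the stem, its gap lined up with the clip, and the spring cup held down about 13 mm (12.7 mm from the force reading; you asked for about 14, judged range 11–17). The hand-in returned no pass or fail result.

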